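Stop, reset and present the white reference to the analyser

ROBOT

A 6-joint arm with a two-finger parallel gripper is mounted at the origin on the work surface. World frame = base frame: x ahead of the robot, y to its left, z up, the work surface at z = 0. Lengths are in m, angles in rad, forces in N, time in s.
With the tool pointing down it reaches from about 0.3 to 1 m from the base axis. Payload 5.1 kg.
Tool frame: the origin (TCP) lies midway between the tips of the shut fingers; the grasp point (between the pads) lies 19 mm behind it; z points along the fingers, y is the line along which they close (so a half turn about z gives the same grasp; the last joint's range is limited). The gripper opens to 95 mm and grips with 3 to 60 N. Pads are 20 mm wide; open, the fingers measure 119 mm over their backs; the gripper's body (75 mm by 180 mm) begins 59 mm behind the grasp point.
Start: joints at [1.19, 0.124, 1.65, -0, 1.367, -0.083], TCP at [0.191, 0.621, 0.215] pointing down, gripper open.
Joint ranges: [-2.61, 2.61], [-1.02, 2.33], [0.03, 2.71], [-1.35, 4.49], [0.32, 2.68], [-2.91, 2.91]. Speed limits (rad/s): [2.57, 2.57, 3.14, 3.14, 3.14, 3.14].

INTERFACE

Orientations are given as [roll, pitch, yaw] about the fixed x, y, z axes, in that order (R = Rz(yaw) Ry(pitch) Rx(roll)).
In Python, from bench import bot gives the robot as it stands. The module is installed in compiled form; this text tells all that it offers.
- The arm moves only by the tool drive_tool, never from a script. Its argument "series" is a list that holds one entry, the list of rows, each a list of 5 numbers: the shift along the tool's x, y, z normalised to -1 to 1, where 1 is 0.5 m, then the turn about the tool's z normalised to -1 to 1, where 1 is 360 degrees, then the opening, from 0 (shut) to 1 (fully open). In form: [[[x, y, z, twist, fingers], ...]]. A call has 1 to 8 rows; each row is the pose to reach, as a shift and turn from the pose commanded when the call began, along the tool's axes at that moment, turning the shorter way round; what a row does not reach only later rows make up. A row lasts 1/10 s, in which the tool goes at most 50 mm and 8.59 degrees, less where a joint would pass 70% of its speed; a pose out of reach is approached as far as the arm can. A call with a number of a shift or a turn outside -1 to 1 is refused whole. A call with a gripper value outside its range is refused whole. The fingers move at their own pace and stop on an object; "grip_force" is the grip in N (left out, the last holds). Time passes only in rows, so rows that repeat a pose let the fingers close. It gives the time, the measured TCP pose, the force, the opening and the grip force at its end, in the units of the state.
- bot.get_obs(): the state, without advancing time (a new reading comes with each control period).
- bot.capture(name): name is "scene" or "side" or "wrist"; returns the picture (420x560x3 uint8, blue, green, red); there is no depth.
- bot.camera_info(name): a dict with "vfov" (degrees; the focal length in pixels is half the picture's height over the tangent of half this angle, whatever the lens; pixels are square), "cx", "cy" (the principal point, pixels), "R" (3x3) and "t" (3): a world point X has camera coordinates R X + t. Camera axes: x right, y down, z forward; pixel columns grow to the right and rows downward; lengths in m; the calibration is good to about 2 mm. A picture is of the moment at which its call begins: read the wrist's pose just before it. camera_info takes no time and is no camera call; for the wrist camera it gives the pose at the moment of the call.
- bot.finish_job(): hands the job in; it is judged then, once.
The state is a dict: "clock": time; "qpos": joint angles; "joint_vel": joint speeds; "joint_efforts": joint torques, N m; "eef_pos": TCP position; "orientation": TCP orientation; "wrist_force": force on the tool from outside, world axes, zero at the start; "ft_torque": the same for the moment, N m; "finger_gap": opening from 0.0 (shut) to 1.0 (fully open); "finger_force": force on a finger pad.
Only numpy, scipy, OpenCV 4.12 (cv2) and the standard library are available. Lean on these libraries where they do the work, as an engineer would, in place of code of your own. Each camera call takes 0.05 s, during which the arm holds its last target. There are 200 camera calls.

TASK

Press the red mushroom button all the way down to stop the scan, let it spring up, then turn its head clockwise as far as it goes to reset it. Then lift the white reference (not the dark one) out of the tray, carry it over the things on the bench and finish still holding it steady and level about 1 cm above the analyser's window, centred, long side along the window's long side. Never let it touch the analyser, and leave the dark reference, vial rack and wash bottle where they are.

Things in the scene. Friction and masses are not known exactly. Their poses are not given: they have to be found in the camera images.
- stop_head (a point): Red mushroom stop button, upright on a yellow box (74 x 74 x 55 mm, on the bench). Point: centre of the round head, half-way up. Head 38 mm in diameter, 20 mm high: its top is 10 mm above the point. A thin stem leaves 28 mm between the head's underside and the box, the lowest 10 mm taken by a collar 30 mm wide. A white line on top runs along the head's -x and turns with it.
- stop_press (a joint): How far the mushroom is pushed down: 0 up, 0.006 m fully down. Spring: starts to move at 1.5 N, 5 N holds it fully down; springs up when let go.
- stop_turn (a joint): How far the mushroom's head is turned clockwise seen from above: near 0 at the start, 1.2 rad at the end stop (reset). Light friction (0.03 N m), stays where it is left. The round head can be gripped across any diameter.
- white_center (a point): White reference: a white plate 70 mm (its x) x 46 mm (its y) x 10 mm thick with a blue upright block as handle in the middle of its top, 30 mm (x) x 18 mm (y) x 45 mm high (55 mm overall). About 0.1 to 0.2 kg. The point lies on its centre line half-way up, 27.5 mm above its underside; z up. It lies in the grey tray, underside 5 mm above the bench.
- dark_center (a point): Dark reference: same shape, size and blue handle as the white one, but the plate is black; lies in the same tray, the two places vary. Point 27.5 mm above its underside. Leave alone.
- tray: Grey fixed tray, 230 mm (x) x 115 mm (y), rim 14 mm high, walls and floor 5 mm thick; the two references lie side by side along its x. Origin: centre of its underside.
- analyser: Cream and blue benchtop analyser, fixed, 220 mm (x) x 260 mm (y), flat deck 100 mm above the bench, with a blue control panel 70 mm wide and 20 mm higher along its -y side. Origin: centre of its underside.
- window (a point): Centre of the dark glass window on the analyser's deck, at deck height (100 mm above the bench), 40 mm to +y of the analyser's centre. The glass is 70 mm long (along this frame's x) x 46 mm (y), in a flat steel frame 92 x 68 mm; z up.
- vial_rack: Loose blue rack with six capped vials, 75 mm (x) x 115 mm (y), 107 mm high. Origin: centre of its underside. Stands between tray and analyser.
- wash_bottle: Loose white wash bottle, 62 mm in diameter, 195 mm high with its bent spout. Origin: centre of its underside.
Not all that is in view belongs to the job. Of the things that look like the part that bears white_center, the smallest one is meant.

How it is judged:
On the way, in this order (a step that is already met when the one before it is completed fails the run):
1. the mushroom is pressed fully down (value of joint stop_press above 0.0048 m), for 0.1 s.
2. the mushroom's head is turned clockwise to its stop and the button is up (value of joint stop_turn above 1.05 rad and value of joint stop_press below 0.002 m), for 0.2 s.
3. only then the white reference is lifted out of the tray (height (world z) of white_center above 0.08 m), for 0.1 s.
At the end, for the whole second after the job is handed in: White reference held still, only by the fingers, underside 3 to 20 mm above the glass, within 8 mm of centre, long sides parallel within 0.14 rad, tilt under 0.12 rad. Button up, head turned at least 1.05 of 1.2 rad. Dark reference, rack and bottle within 20 mm of their starts (all of step 2 and horizontal distance between white_center and window below 0.008 m and z of white_center in the frame of window between 0.0305 and 0.0475 m and angle between the x axis of white_center and the x axis of window, either way round below 0.14 rad and angle between white_center's own z axis and vertical below 0.12 rad and contact force between the fingers and white_ref above 1 N and linear speed of white_ref below 0.02 m/s and contact force between white_ref and analyser below 0.1 N and contact force between white_ref and vial_rack below 0.1 N and contact force between white_ref and wash_bottle below 0.1 N and contact force between white_ref and dark_ref below 0.1 N and distance of each of dark_center, vial_rack, wash_bottle from where it was at the start of the episode below 0.02 m); the arm keeps its last pose, push and grip.
It fails at once if the white reference touches the analyser (contact force between white_ref and analyser above 0.5 N).
It fails at once if the dark reference is moved (distance of dark_center from where it was at the start of the episode above 0.02 m).
It fails at once if the vial rack is moved (distance of vial_rack from where it was at the start of the episode above 0.02 m).
It fails at once if the wash bottle is moved (distance of wash_bottle from where it was at the start of the episode above 0.02 m).
It also fails if it takes over 66 s, if anything falls off the work surface, if the arm or the gripper's body presses on something with over 40 N, if the wrist force passes 120 N, or if a joint passes its speed limit or range.

## Working session

There is one attempt and no reset: what is moved stays moved. The work goes in short steps, Python scripts to look and compute and a tool call to move; the robot and the scene stay as the last step left them, time stands still between calls to the robot, and variables do not carry over. Pictures are saved under pics/ and viewed, at most 10 in all, crops included, and the job is handed in when it is done.

Besides the shell and the picture viewer there is one more tool, called after ">>>" as a command line: name --argument value ..., lists and objects as JSON in quotes. drive_tool: Moves the arm, as the interface text tells. Its arguments: {"type":"object","properties":{"series":{"type":"array","items":{"type":"array","items":{"type":"array","items":{"type":"number","minimum":-1,"maximum":1}}}},"grip_force":{"type":"number"}},"required":["series"]}

```bash
mkdir -p pics && python3 - <<'E'
from bench import bot
import cv2
for n in ("scene","side","wrist"):
    i=bot.camera_info(n); im=bot.capture(n); cv2.imwrite(f"pics/{n}0.png",im)
    print(n,i)
o=bot.get_obs(); print(o)
E
```

```text
scene {'vfov': 45.580709256532714, 'cx': 283.5208109847755, 'cy': 219.63205554102865, 'R': array([[ 0.87899453,  0.47662288,  0.0141155 ],
       [ 0.25392665, -0.44282861, -0.85989771],
       [-0.40359618,  0.75942968, -0.51027118]]), 't': array([-0.50080425, -0.04681898,  1.30767823])}
side {'vfov': 43.834331192475325, 'cx': 280.13405479699105, 'cy': 212.47580604935246, 'R': array([[ 0.75534597, -0.65493653,  0.02259669],
       [-0.31816043, -0.39664695, -0.86107208],
       [ 0.57291047,  0.64321795, -0.50798057]]), 't': array([-0.42065903,  0.26968034,  0.88712229])}
wrist {'vfov': 70.95962454748178, 'cx': 285.31727398697444, 'cy': 206.5009795345999, 'R': array([[ 0.29357287,  0.95593501, -0.00179753],
       [ 0.91529916, -0.28054995,  0.28899684],
       [ 0.2757579 , -0.08648691, -0.95732836]]), 't': array([-0.64999878, -0.03363599,  0.39236926])}
{'clock': 0.15, 'qpos': array([ 1.19041054e+00,  1.24372255e-01,  1.65138703e+00,  1.49891964e-05,
        1.36750697e+00, -8.25980336e-02]), 'joint_vel': array([ 0.00102782, -0.00229272, -0.00307533,  0.00079111,  0.00130996,
        0.00042049]), 'joint_efforts': array([ 1.89401230e-04, -4.18191540e+01, -3.60472119e+01,  7.75679201e-02,
        4.68290888e-02, -9.11526513e-05]), 'eef_pos': array([0.19054458, 0.62090557, 0.21364266]), 'orientation': array([-3.13992598e+00, -1.52703830e-04,  2.84380173e+00]), 'wrist_force': array([ 0.74001146, -0.13135797,  0.35458337]), 'ft_torque': array([-0.03804522,  0.03197658, -0.03039396]), 'finger_force': 0.0, 'finger_gap': 1.0015247294569762}
```

View pics/scene0.png

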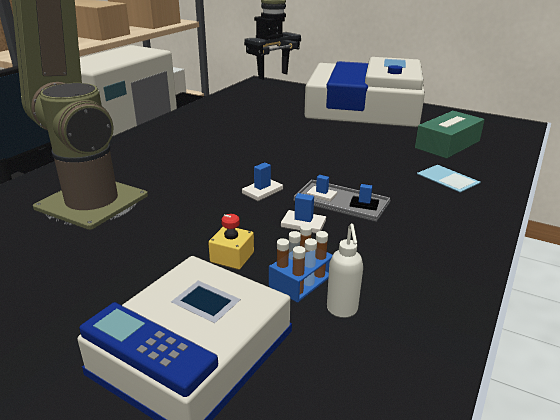

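View pics/side0.png

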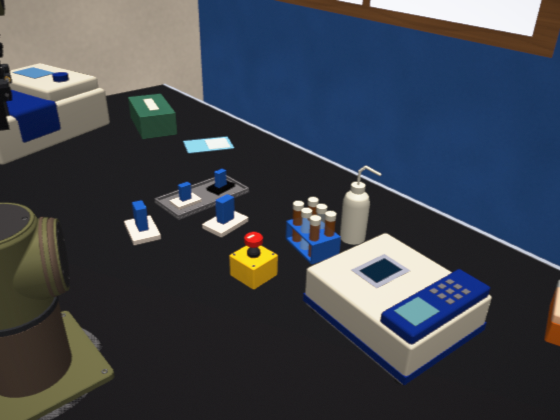

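Scene view: the red button is at (230,222), the window at (205,300), and the tray's white handle at (322,183) with the dark one at (365,193). Two larger white decoys stand outside the tray. Side view: button (254,240), window (382,271), white handle (185,190), dark handle (220,178).

```bash
cat > h.py <<'E'
import cv2, numpy as np
from bench import bot
def info(n):
    i=bot.camera_info(n); i["f"]=210/np.tan(np.radians(i["vfov"])/2); return i
def ray(i,uv):
    d=np.array([(uv[0]-i["cx"])/i["f"],(uv[1]-i["cy"])/i["f"],1.])
    return -i["R"].T@i["t"], i["R"].T@d
def plane(i,uv,z):
    c,d=ray(i,uv); return c+d*(z-c[2])/d[2]
def tri(*obs):
    A=np.zeros((3,3));b=np.zeros(3);L=[]
    for i,uv in obs:
        c,d=ray(i,uv);d=d/np.linalg.norm(d);P=np.eye(3)-np.outer(d,d);A+=P;b+=P@c;L.append((P,c))
    X=np.linalg.solve(A,b); return X,[round(1e3*np.linalg.norm(P@(X-c)),1) for P,c in L]
def blobs(im,lo,hi,roi,amin=20):
    m=cv2.inRange(cv2.cvtColor(im,cv2.COLOR_BGR2HSV),lo,hi);k=np.zeros_like(m)
    x0,y0,x1,y1=roi;k[y0:y1,x0:x1]=m[y0:y1,x0:x1]
    if lo[0]==0 and hi[0]<=8:
        m2=cv2.inRange(cv2.cvtColor(im,cv2.COLOR_BGR2HSV),(172,)+lo[1:],(180,)+hi[1:]);k[y0:y1,x0:x1]|=m2[y0:y1,x0:x1]
    cs,_=cv2.findContours(k,cv2.RETR_EXTERNAL,cv2.CHAIN_APPROX_NONE)
    return sorted([c for c in cs if cv2.contourArea(c)>amin],key=cv2.contourArea,reverse=True)
def cen(c):
    m=cv2.moments(c); return np.array([m["m10"],m["m01"]])/m["m00"]
RED=((0,120,60),(8,255,255)); BLUE=((105,120,40),(125,255,255)); YEL=((20,130,80),(32,255,255))
E
python3 - <<'E'
from h import *
np.set_printoptions(precision=4,suppress=True)
S,D=info("scene"),info("side"); a,b=cv2.imread("pics/scene0.png"),cv2.imread("pics/side0.png")
def both(col,r1,r2,am=20): return blobs(a,*col,r1,am)[0],blobs(b,*col,r2,am)[0]
c=both(RED,(210,205,250,240),(235,225,275,250)); print("red",tri((S,cen(c[0])),(D,cen(c[1]))))
for n,r1,r2 in (("white",(310,172,335,200),(172,178,198,202)),("dark",(352,180,378,205),(210,165,232,190))):
    c=both(BLUE,r1,r2); print(n,[cen(x) for x in c],tri((S,cen(c[0])),(D,cen(c[1]))))
# window: dark glass inside steel frame; use glass quad on z=0.1
for I,im,roi in ((S,a,(172,280,240,322)),(D,b,(350,255,412,287))):
    c=blobs(im,((95,60,10)),((125,255,90)),roi)[0]; q=cv2.boxPoints(cv2.minAreaRect(c))
    q=cv2.approxPolyDP(cv2.convexHull(c),3,True)[:,0]
    P=np.array([plane(I,p,0.1) for p in q]); print("win",P[:,:2].tolist(),P.mean(0),np.linalg.norm(np.roll(P,-1,0)-P,axis=1))
for I,im,roi in ((S,a,(205,225,260,270)),(D,b,(225,240,282,288))):
    c=blobs(im,*YEL,roi)[0]; print("box px",cv2.approxPolyDP(cv2.convexHull(c),3,True)[:,0].tolist())
# rack: blue, bottle foot
for I,im,roi in ((S,a,(262,240,335,305)),(D,b,(280,210,345,262))):
    c=blobs(im,*BLUE,roi)[0]; print("rack px",cv2.approxPolyDP(cv2.convexHull(c),3,True)[:,0].tolist())
print("bottle", plane(S,(343,306),0),plane(D,(354,238),0), "top", tri((S,(348,245)),(D,(358,188))))
print("tray",[plane(S,p,0.014)[:2] for p in ((293,198),(312,179),(389,197),(381,216))])
A=np.hstack([cv2.resize(a[170:330,170:400],None,fx=1.7,fy=1.7),cv2.resize(b[160:320,150:380],None,fx=1.7,fy=1.7)]);cv2.imwrite("pics/crop1.png",A)
E
```

```text
red (array([ 0.4563, -0.0279,  0.0925]), [np.float64(1.4), np.float64(1.4)])
white [array([322.0336, 183.4741]), array([184.3342, 190.0314])] (array([0.5084, 0.3283, 0.0405]), [np.float64(1.7), np.float64(1.7)])
dark [array([364.8965, 193.3561]), array([220.0026, 177.4021])] (array([0.6268, 0.3351, 0.0384]), [np.float64(1.3), np.float64(1.3)])
win [[0.5346345529417765, -0.2910409070647129], [0.5365983112429374, -0.24769008308789664], [0.6044876145252773, -0.25161954201374037], [0.6014863010355327, -0.29526276956017794]] [ 0.5693 -0.2714  0.1   ] [0.0434 0.068  0.0437 0.067 ]
win [[0.6028294249185561, -0.29207552905040574], [0.5414252765769937, -0.2893613219769669], [0.5401297738274101, -0.24905197300987253], [0.6031554542864164, -0.25039853254102284]] [ 0.5719 -0.2702  0.1   ] [0.0615 0.0403 0.063  0.0417]
box px [[222, 227], [253, 232], [253, 251], [240, 268], [210, 261], [208, 242]]
box px [[276, 253], [276, 274], [257, 287], [249, 287], [230, 274], [229, 255], [243, 246], [263, 246]]
rack px [[332, 254], [327, 279], [297, 302], [268, 285], [269, 265], [276, 261]]
rack px [[286, 220], [336, 232], [339, 251], [319, 261], [308, 261], [286, 239]]
bottle [ 0.7337 -0.0615  0.    ] [ 0.7362 -0.0667  0.    ] top (array([ 0.7323, -0.064 ,  0.1396]), [np.float64(2.2), np.float64(2.2)])
tray [array([0.458 , 0.2579]), array([0.4521, 0.3853]), array([0.6759, 0.39  ]), array([0.6904, 0.2833])]
```

View pics/crop1.png

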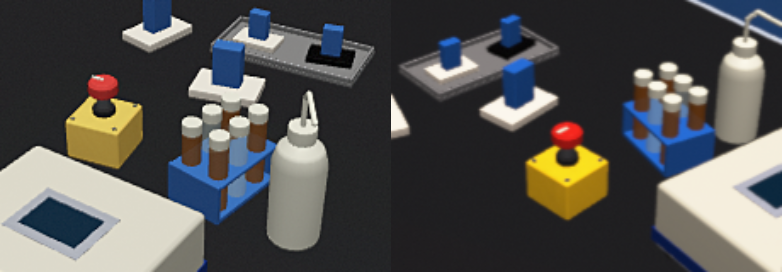

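The crop agrees with the measurements: the head is at z 0.0925 (expected 0.093) and the handle at 0.040 (expected 0.0375). I'll move above the button with the fingers shut.

>>> drive_tool --series '[[[-0.45,-0.55,0,0,0],[-0.45,-0.55,0,0,0],[-0.45,-0.55,0,0,0],[-0.45,-0.55,0,0,0],[-0.45,-0.55,0,0,0],[-0.45,-0.55,0,0,0],[-0.45,-0.55,0,0,0],[-0.45,-0.55,0,0,0]]]' --grip_force 20

```text
clock: 0.95
eef_pos: [0.3264, 0.2887, 0.2144]
orientation: [-3.141, 0.001, 2.838]
wrist_force: [0.2, 0.0, -0.3]
finger_gap: 0.382
finger_force: 0.0
```

>>> drive_tool --series '[[[-0.439,-0.534,0,0,0],[-0.439,-0.534,0,0,0],[-0.439,-0.534,0,0,0],[-0.439,-0.534,0,0,0],[-0.439,-0.534,0,0,0],[-0.439,-0.534,0,0,0],[-0.439,-0.534,0.08,0,0],[-0.439,-0.534,0.08,0,0]]]'

```text
clock: 1.75
eef_pos: [0.4559, -0.0295, 0.1715]
orientation: [-3.141, -0.005, 2.84]
wrist_force: [-1.0, 0.1, -0.9]
finger_gap: 0.002
finger_force: 0.0
```

```bash
python3 - <<'E'
from h import *
o=bot.get_obs();W=info("wrist");im=bot.capture("wrist");cv2.imwrite("pics/w1.png",im)
print(o["eef_pos"],o["orientation"],o["wrist_force"])
for c in blobs(im,*RED,(0,0,560,420),100): print(cv2.contourArea(c),cen(c),plane(W,cen(c),0.100),cv2.boundingRect(c))
E
```

```text
[ 0.45589189 -0.02947516  0.17147258] [-3.14068776 -0.00465332  2.83976276] [-1.03087342  0.13654425 -0.89218631]
1362.0 [285.27337249 214.27471855] [ 0.45493215 -0.02825916  0.1       ] (265, 193, 42, 43)
```

View pics/w1.png

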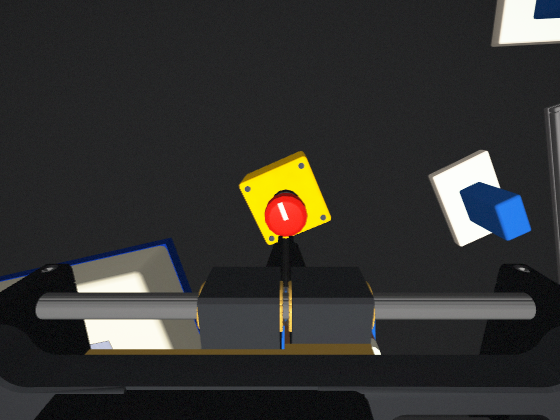

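The wrist view shows the head at (285,214), which puts it within 2 mm of directly under the TCP. Pressing now.

>>> drive_tool --series '[[[-0.002,0.002,0.08,0,0],[-0.002,0.002,0.13,0,0],[-0.002,0.002,0.14,0,0],[-0.002,0.002,0.145,0,0],[-0.002,0.002,0.15,0,0],[-0.002,0.002,0.152,0,0],[-0.002,0.002,0.152,0,0]]]'

```text
clock: 2.5
eef_pos: [0.4591, -0.0262, 0.1002]
orientation: [3.14, 0.003, 2.844]
wrist_force: [0.1, 1.1, 2.6]
finger_gap: 0.005
finger_force: 1.3
```

>>> drive_tool --series '[[[0.003,-0.003,0.005,0,0],[0.003,-0.003,0.01,0,0],[0.003,-0.003,0.012,0,0],[0.003,-0.003,0.012,0,0]]]'

```text
clock: 2.9
eef_pos: [0.4581, -0.0278, 0.0967]
orientation: [3.141, 0.004, 2.844]
wrist_force: [-4.7, 3.1, 18.0]
finger_gap: 0.007
finger_force: 9.2
```

>>> drive_tool --series '[[[0,0,0,0,0],[0,0,0,0,0],[0,0,-0.08,0,0.3],[0,0,-0.08,0,0.7],[0,0,-0.08,0,0.7],[0,0,-0.08,0,0.7],[0,0,-0.08,0,0.7],[0,0,-0.08,0,0.7]]]'

```text
clock: 3.7
eef_pos: [0.4552, -0.0275, 0.1313]
orientation: [-3.141, -0.002, 2.844]
wrist_force: [0.7, 1.1, -1.5]
finger_gap: 0.455
finger_force: 0.0
```

>>> drive_tool --series '[[[0,0,0,0,0.7],[0,0,0,0,0.7],[0,0,0,0,0.7],[0,0,0,0,0.7],[0,0,0,0,0.7]]]'

```text
clock: 4.2
eef_pos: [0.4561, -0.0275, 0.1327]
orientation: [-3.142, 0.0, 2.844]
wrist_force: [0.3, -0.5, -0.7]
finger_gap: 0.703
finger_force: 0.0
```

```bash
python3 - <<'E'
from h import *
W=info("wrist");o=bot.get_obs();im=bot.capture("wrist")
print(o["eef_pos"],o["orientation"],o["wrist_force"],o["finger_gap"])
for c in blobs(im,*RED,(0,0,560,420),100): print(cen(c),plane(W,cen(c),0.100),cv2.boundingRect(c))
h=blobs(im,*RED,(0,0,560,420),100)[0];x,y,w,k=cv2.boundingRect(h);cv2.imwrite("pics/w2.png",im)
ws=blobs(im,(0,0,170),(180,70,255),(x,y,x+w,y+k),5)
for c in ws: print("line",cen(c),cv2.minAreaRect(c))
E
```

```text
[ 0.45605796 -0.027525    0.13271483] [-3.14158540e+00  1.10288651e-04  2.84385759e+00] [ 0.28045469 -0.49624581 -0.67504883] 0.7027665906833033
[282.83928414 230.30415234] [ 0.45456572 -0.02797685  0.1       ] (259, 205, 49, 51)
line [279.41441441 227.17267267] ((279.4355773925781, 227.3324737548828), (21.323354721069336, 6.318030834197998), 68.96248626708984)
```

>>> drive_tool --series '[[[0,0,0.08,0,0.7],[0,0,0.116,0,0.7],[0,0,0.116,0,0.7],[0,0,0.116,0,0.2],[0,0,0.116,0,0.2],[0,0,0.116,0,0.2],[0,0,0.116,0,0.2],[0,0,0.116,0,0.2]]]' --grip_force 20

```text
clock: 5.05
eef_pos: [0.4564, -0.0292, 0.0756]
orientation: [-3.138, 0.002, 2.845]
wrist_force: [-1.0, -7.0, 0.9]
finger_gap: 0.39
finger_force: 20.0
```

>>> drive_tool --series '[[[0,0,0.0,0.02,0.2],[0,0,0,0.04,0.2],[0,0,0,0.06,0.2],[0,0,0,0.08,0.2],[0,0,0,0.1,0.2],[0,0,0,0.12,0.2],[0,0,0,0.14,0.2],[0,0,0,0.16,0.2]]]'

```text
clock: 5.85
eef_pos: [0.4563, -0.0294, 0.0755]
orientation: [-3.141, 0.004, 1.834]
wrist_force: [-1.7, -7.3, 1.8]
finger_gap: 0.392
finger_force: 20.0
```

>>> drive_tool --series '[[[0,0,0.0,0.015,0.2],[0,0,0,0.03,0.2],[0,0,0,0.04,0.2],[0,0,0,0.04,0.2],[0,0,0,0.04,0.2]]]'

```text
clock: 6.35
eef_pos: [0.4562, -0.0278, 0.0751]
orientation: [3.141, 0.001, 1.589]
wrist_force: [-1.7, -1.1, 0.9]
finger_gap: 0.393
finger_force: 20.0
```

```bash
python3 -c "
from h import *
o=bot.get_obs();print({k:o[k] for k in ('clock','eef_pos','orientation','wrist_force','ft_torque','finger_gap','finger_force')})"
```

```text
{'clock': 6.35, 'eef_pos': array([ 0.45620378, -0.02776962,  0.07512614]), 'orientation': array([3.14115546e+00, 7.58924344e-04, 1.58902370e+00]), 'wrist_force': array([-1.74364502, -1.14820374,  0.94697714]), 'ft_torque': array([-0.2670536 ,  0.18364792,  0.3090554 ]), 'finger_gap': 0.3932051447692594, 'finger_force': 20.000197106273845}
```

>>> drive_tool --series '[[[0,0,0,0,0.75],[0,0,0,0,0.75],[0,0,0,0,0.75],[0,0,0,0,0.75],[0,0,-0.1,0,0.75],[0,0,-0.2,0,0.75],[0,0,-0.28,0,0.75],[0,0,-0.28,0,0.75]]]'

```text
clock: 7.15
eef_pos: [0.4598, -0.0281, 0.2223]
orientation: [3.129, 0.002, 1.587]
wrist_force: [0.9, 0.1, 0.8]
finger_gap: 0.749
finger_force: 0.0
```

```bash
python3 - <<'E'
from h import *
def line(I,im,hd):
    x,y,w,k=cv2.boundingRect(hd); c=blobs(im,(0,0,150),(180,90,255),(x,y,x+w,y+k),2)
    if not c: return "noline"
    p=plane(I,cen(c[0]),0.103); return p, cen(c[0])
o=bot.get_obs();print(o["eef_pos"],o["orientation"])
for n in("scene","side","wrist"):
    I=info(n);im=bot.capture(n);cv2.imwrite(f"pics/{n}3.png",im)
    if n=="scene":roi=(210,205,250,240)
    elif n=="side":roi=(235,225,275,250)
    else: roi=(0,0,560,420)
    hs=blobs(im,*RED,roi)
    if hs: print(n,cen(hs[0]),plane(I,cen(hs[0]),0.1),line(I,im,hs[0]))
# before
im=cv2.imread("pics/scene0.png");hs=blobs(im,*RED,(210,205,250,240));print("before",line(info("scene"),im,hs[0]))
E
```

```text
[ 0.45977372 -0.02810385  0.22227734] [3.12864585e+00 2.33794912e-03 1.58720135e+00]
scene [230.25692695 221.06465155] [ 0.46416757 -0.04046966  0.1       ] (array([ 0.45216662, -0.02196957,  0.103     ]), array([230.33333333, 214.5       ]))
side [253.45168539 239.22546816] [ 0.44989501 -0.03639908  0.1       ] noline
wrist [284.34072208 201.82418136] [ 0.45697061 -0.02656517  0.1       ] (array([ 0.45394918, -0.02296515,  0.103     ]), array([281.36391437, 199.13149847]))
before (array([ 0.4477962, -0.0285137,  0.103    ]), array([226.86666667, 215.33333333]))
```

View pics/wrist3.png

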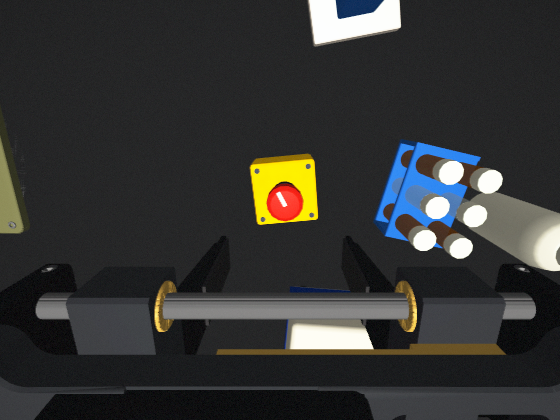

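The white line keeps the same angle in the gripper view as before the turn, now at (281,199). So the head turned along with the tool to its stop, with 0.31 N m of reaction there. Next I'll move above the white reference.

>>> drive_tool --series '[[[0.71,0.116,0,-0.12,0.55],[0.71,0.116,0,-0.12,0.55],[0.71,0.116,0,-0.12,0.55],[0.71,0.116,0,-0.12,0.55],[0.71,0.116,0,-0.12,0.55],[0.71,0.116,0,-0.12,0.55],[0.71,0.116,0,-0.12,0.55],[0.71,0.116,0,-0.12,0.55]]]'

```text
clock: 8.1
eef_pos: [0.5067, 0.332, 0.211]
orientation: [-3.137, -0.003, 2.345]
wrist_force: [-0.5, -1.2, 0.5]
finger_gap: 0.551
finger_force: 0.0
```

>>> drive_tool --series '[[[0,0,0,-0.135,0.55],[0,0,0,-0.135,0.55],[0,0,0,-0.135,0.55],[0,0,0,-0.135,0.55],[0,0,0,-0.135,0.55],[0,0,0,-0.135,0.55],[0,0,0,-0.135,0.55],[0,0,0,-0.135,0.55]]]'

```text
clock: 8.9
eef_pos: [0.5075, 0.3276, 0.2128]
orientation: [-3.14, -0.003, -3.096]
wrist_force: [0.7, -0.6, -0.9]
finger_gap: 0.548
finger_force: 0.0
```

```bash
python3 - <<'E'
from h import *
np.set_printoptions(precision=4,suppress=True)
im=cv2.imread("pics/wrist3.png");c=blobs(im,(0,0,150),(180,90,255),(262,178,306,224),2)[0];print("line",cv2.minAreaRect(c))
o=bot.get_obs();W=info("wrist");im=bot.capture("wrist");cv2.imwrite("pics/w4.png",im)
print(o["eef_pos"],o["orientation"])
for c in blobs(im,*BLUE,(0,0,560,260),300): print("blue",cv2.contourArea(c),cen(c),cv2.boundingRect(c),plane(W,cen(c),0.05))
for c in blobs(im,(0,0,150),(180,60,255),(0,0,560,260),800):
    q=cv2.boxPoints(cv2.minAreaRect(c)); P=np.array([plane(W,p,0.015) for p in q])
    e=P[1]-P[0],P[2]-P[1]; print("plate",q.tolist(),P.mean(0),[ (np.linalg.norm(v),np.degrees(np.arctan2(v[1],v[0]))) for v in e])
E
```

```text
line ((281.5000305175781, 199.0), (15.652474403381348, 4.4721360206604), 63.43495178222656)
[0.5075 0.3276 0.2128] [-3.1402 -0.0027 -3.0964]
blue 832.0 [162.2808 199.1567] (130, 181, 49, 48) [0.5245 0.1842 0.05  ]
blue 825.0 [ 39.5337 246.1956] (0, 224, 72, 36) [0.5918 0.0284 0.05  ]
blue 474.5 [245.281   52.4278] (213, 28, 52, 38) [0.3645 0.2806 0.05  ]
plate [[241.0, 139.0], [333.0, 139.0], [333.0, 259.0], [241.0, 259.0]] [0.5321 0.3313 0.015 ] [(np.float64(0.1124620431606336), np.float64(92.58719229657619)), (np.float64(0.1618711011943494), np.float64(5.2373673122243645))]
plate [[189.3162078857422, 63.82996368408203], [208.9835968017578, 4.008296012878418], [297.69622802734375, 33.17408752441406], [278.02880859375, 92.99575805664062]] [0.355  0.2743 0.015 ] [(np.float64(0.06491476925890965), np.float64(158.1541987911658)), (np.float64(0.10048296045586624), np.float64(76.35063771941833))]
plate [[132.36459350585938, 162.35250854492188], [184.18002319335938, 149.91680908203125], [202.4886474609375, 226.20272827148438], [150.6732177734375, 238.638427734375]] [0.5299 0.1766 0.015 ] [(np.float64(0.06811860888270395), np.float64(105.61838172878817)), (np.float64(0.10145078946299771), np.float64(10.823005258861961))]
```

View pics/w4.png

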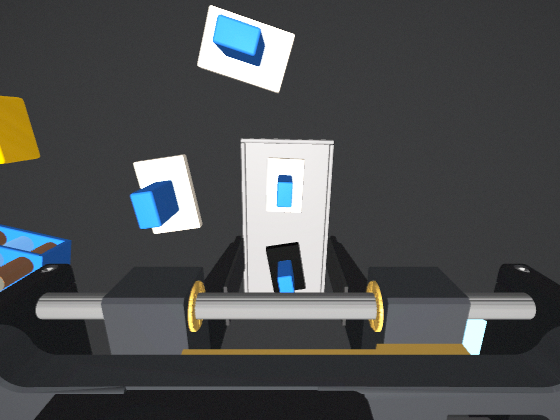

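The view shows the tray nearly aligned with the tool. The white plate is at about (286,185) with its handle at (285,191), the dark one at (286,268), and the larger decoys at (247,48) and (167,195). I'll measure the white plate precisely.

```bash
python3 - <<'E'
from h import *
np.set_printoptions(precision=4,suppress=True)
W=info("wrist");im=cv2.imread("pics/w4.png")
hs=cv2.cvtColor(im,cv2.COLOR_BGR2HSV);print(hs[165,272],hs[165,252],hs[185,285],hs[200,285])
roi=(256,148,318,222)
def rep(n,c,z):
    r=cv2.minAreaRect(c);q=cv2.boxPoints(r);P=np.array([plane(W,p,z) for p in q]);e=P[1]-P[0],P[2]-P[1]
    print(n,r,P.mean(0),[(np.linalg.norm(v),np.degrees(np.arctan2(v[1],v[0]))) for v in e])
m=blobs(im,(0,0,240),(180,60,255),roi,200); rep("plate",m[0],0.015)
b=blobs(im,(90,80,40),(130,255,255),roi,50); rep("handle all",b[0],0.0375)
t=blobs(im,(90,80,200),(130,255,255),roi,50); rep("handle top",t[0],0.060)
print(bot.get_obs()["eef_pos"])
E
```

```text
[  0   0 255] [ 10   3 240] [ 97 165 255] [ 98 173 255]
plate ((286.5, 180.0), (64.0, 61.0), 90.0) [0.5039 0.3295 0.015 ] [(np.float64(0.07529309813214558), np.float64(92.61161689981724)), (np.float64(0.08296545518209862), np.float64(4.375004628296747))]
handle all ((284.5, 190.5), (31.0, 15.0), 90.0) [0.5113 0.3274 0.0375] [(np.float64(0.01784913891046058), np.float64(92.61682672912053)), (np.float64(0.03849078206653369), np.float64(2.979403710783823))]
handle top ((284.5, 194.0), (24.0, 15.0), 90.0) [0.5098 0.3274 0.06  ] [(np.float64(0.016806392056194767), np.float64(92.61822302514241)), (np.float64(0.028058433211921356), np.float64(2.979403710783755))]
[0.5077 0.3278 0.2133]
```

>>> drive_tool --series '[[[-0.004,0,0.1,0,0.55],[-0.004,0,0.2,0,0.55],[-0.004,0,0.28,0,0.55],[-0.004,0,0.33,0,0.55],[-0.004,0,0.36,0,0.55],[-0.004,0,0.372,0,0.55],[-0.004,0,0.372,0,0.55],[-0.004,0,0.372,0,0.55]]]'

```text
clock: 9.75
eef_pos: [0.5115, 0.3291, 0.0305]
orientation: [3.14, 0.003, -3.094]
wrist_force: [0.6, -1.1, 0.2]
finger_gap: 0.546
finger_force: 0.0
```

>>> drive_tool --series '[[[0,0,0,0,0.05],[0,0,0,0,0.05],[0,0,0,0,0.05],[0,0,0,0,0.05],[0,0,0,0,0.05],[0,0,0,0,0.05],[0,0,0,0,0.05]]]' --grip_force 25

```text
clock: 10.45
eef_pos: [0.5104, 0.3284, 0.0289]
orientation: [-3.141, 0.0, -3.094]
wrist_force: [0.0, -0.6, 2.0]
finger_gap: 0.187
finger_force: 25.0
```

>>> drive_tool --series '[[[0,0,-0.02,0,0.05],[0,0,-0.06,0,0.05],[0,0,-0.12,0,0.05],[0,0,-0.2,0,0.05],[0,0,-0.28,0,0.05],[0,0,-0.36,0,0.05],[0,0,-0.44,0,0.05],[0,0,-0.44,0,0.05]]]'

```text
clock: 11.25
eef_pos: [0.5129, 0.3302, 0.257]
orientation: [3.136, 0.012, -3.094]
wrist_force: [0.7, 0.8, -0.6]
finger_gap: 0.188
finger_force: 25.0
```

```bash
python3 - <<'E'
from h import *
np.set_printoptions(precision=4,suppress=True)
o=bot.get_obs();print({k:o[k] for k in ('clock','eef_pos','orientation','wrist_force','ft_torque','finger_gap','finger_force')})
S,D=info("scene"),info("side");a,b=bot.capture("scene"),bot.capture("side")
# window again: steel frame outer centre and glass
for n,I,im,roi in (("scene",S,a,(165,275,245,325)),("side",D,b,(348,252,415,290))):
    g=blobs(im,(95,60,10),(125,255,90),roi)[0]; f=cv2.minAreaRect(g); m=cv2.approxPolyDP(cv2.convexHull(g),3,True)[:,0]
    P=np.array([plane(I,p,.1) for p in m]); print(n,len(m),P.mean(0),plane(I,cen(g),.1)[:2])
    hs=cv2.cvtColor(im,cv2.COLOR_BGR2HSV); print([hs[int(v),int(u)].tolist() for u,v in ((cen(g)[0]+d,cen(g)[1]) for d in (-34,-30,-26,0,26,30,34))])
rk=tri((S,(300,278)),(D,(312,240)));print("rack",rk)
E
```

```text
{'clock': 11.25, 'eef_pos': array([0.5129, 0.3302, 0.257 ]), 'orientation': array([ 3.1358,  0.0115, -3.0936]), 'wrist_force': array([ 0.7285,  0.7628, -0.551 ]), 'ft_torque': array([-0.0014,  0.0033,  0.0051]), 'finger_gap': 0.18817199125377448, 'finger_force': 24.95907872915268}
scene 4 [ 0.5693 -0.2714  0.1   ] [ 0.5704 -0.2721]
[[25, 25, 228], [110, 16, 189], [109, 15, 191], [104, 180, 65], [108, 26, 168], [109, 15, 185], [120, 6, 167]]
side 4 [ 0.5719 -0.2702  0.1   ] [ 0.5706 -0.2697]
[[23, 25, 245], [21, 25, 245], [125, 15, 200], [103, 206, 62], [120, 19, 206], [18, 19, 232], [23, 25, 244]]
rack (array([ 0.6284, -0.0337,  0.016 ]), [np.float64(5.6), np.float64(5.6)])
```

>>> drive_tool --series '[[[-0.003,-0.05,0,0,0.05],[-0.007,-0.13,0,0,0.05],[-0.01,-0.21,0,0.005,0.05],[-0.015,-0.29,0,0.01,0.05],[-0.02,-0.37,0,0.014,0.05],[-0.025,-0.45,0,0.014,0.05],[-0.03,-0.53,0,0.014,0.05],[-0.032,-0.6,0,0.014,0.05]]]'

```text
clock: 12.15
eef_pos: [0.5389, 0.0278, 0.2452]
orientation: [3.142, -0.005, 3.101]
wrist_force: [0.4, -0.4, -1.4]
finger_gap: 0.191
finger_force: 25.0
```

```bash
python3 - <<'E'
from h import *
o=bot.get_obs();print(o["eef_pos"],o["orientation"],o["finger_gap"])
E
```

```text
[0.53891462 0.02784643 0.24517031] [ 3.14152258 -0.00545078  3.10083657] 0.19095795180523809
```

>>> drive_tool --series '[[[-0.014,-0.1,0,0,0.05],[-0.028,-0.2,0,0,0.05],[-0.042,-0.3,0,0,0.05],[-0.056,-0.4,0,0,0.05],[-0.071,-0.49,0,0,0.05],[-0.08,-0.55,0,0,0.05],[-0.087,-0.594,0,0,0.05],[-0.087,-0.594,0,0,0.05]]]'

```text
clock: 12.95
eef_pos: [0.571, -0.2707, 0.2457]
orientation: [3.14, -0.004, 3.099]
wrist_force: [0.9, 0.2, -1.2]
finger_gap: 0.187
finger_force: 25.0
```

>>> drive_tool --series '[[[0,0,0,0,0.05],[0,0,0,0,0.05],[0,0,0,0,0.05],[0,0,0,0,0.05]]]'

```text
clock: 13.35
eef_pos: [0.5722, -0.2678, 0.2489]
orientation: [-3.142, 0.0, 3.103]
wrist_force: [-0.1, 0.0, -2.1]
finger_gap: 0.193
finger_force: 25.0
```

```bash
python3 - <<'E'
from h import *
np.set_printoptions(precision=4,suppress=True)
o=bot.get_obs();W=info("wrist");im=bot.capture("wrist");cv2.imwrite("pics/w5.png",im)
print(o["eef_pos"],o["orientation"])
for c in blobs(im,(90,60,5),(130,255,140),(0,0,560,290),800):
    r=cv2.minAreaRect(c);q=cv2.boxPoints(r);P=np.array([plane(W,p,.1) for p in q]);e=P[1]-P[0],P[2]-P[1]
    print(r,P.mean(0),[(np.linalg.norm(v),np.degrees(np.arctan2(v[1],v[0]))) for v in e])
E
```

```text
[ 0.5722 -0.2678  0.2489] [-3.1415  0.0003  3.1029]
((156.02529907226562, 182.9046630859375), (198.42532348632812, 77.16194152832031), 86.42366790771484) [ 0.5663 -0.4108  0.1   ] [(np.float64(0.07822515430983142), np.float64(91.06633811739358)), (np.float64(0.22466012586583506), np.float64(-3.817904919080256))]
((457.6806335449219, 214.79913330078125), (109.320556640625, 61.74075698852539), 9.688787460327148) [ 0.6068 -0.0707  0.1   ] [(np.float64(0.07205259365448548), np.float64(175.0708623003855)), (np.float64(0.12477185499989317), np.float64(78.1656144145338))]
((281.9999694824219, 173.99998474121094), (41.99999237060547, 25.999996185302734), -0.0) [ 0.5508 -0.2699  0.1   ] [(np.float64(0.02883236814142505), np.float64(176.4039085718673)), (np.float64(0.04546125013774855), np.float64(87.7721761940866))]
((285.0, 255.5), (67.0, 42.0), 90.0) [ 0.6505 -0.2705  0.1   ] [(np.float64(0.0483532647350459), np.float64(87.77193660643847)), (np.float64(0.08805615651099953), np.float64(-1.0637124165080392))]
```

View pics/w5.png

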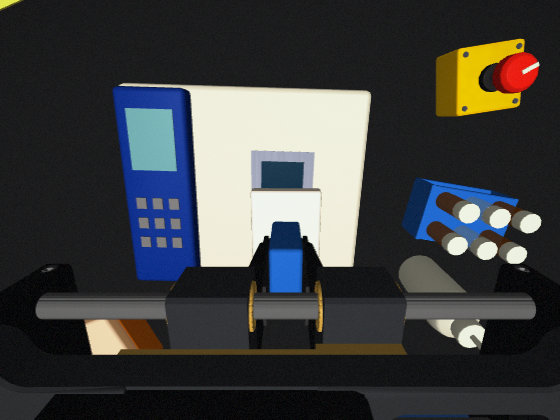

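The far edge of the glass, at row 161 and columns 261–303, puts the window centre at about (0.571, -0.271). That agrees with the scene and side views. The held plate looks level and parallel, so I'll descend in stages.

>>> drive_tool --series '[[[0,0,0.05,0,0.05],[0,0,0.1,0,0.05],[0,0,0.14,0,0.05],[0,0,0.17,0,0.05],[0,0,0.18,0,0.05],[0,0,0.18,0,0.05]]]'

```text
clock: 14.0
eef_pos: [0.5719, -0.2686, 0.1582]
orientation: [3.141, -0.001, 3.102]
wrist_force: [0.9, -0.1, -1.8]
finger_gap: 0.19
finger_force: 25.0
```

>>> drive_tool --series '[[[0,0,0,0,0.05],[0,0,0,0,0.05]]]'

```text
clock: 14.2
eef_pos: [0.5729, -0.2694, 0.1604]
orientation: [-3.14, 0.002, 3.101]
wrist_force: [0.2, 1.0, -2.0]
finger_gap: 0.191
finger_force: 25.0
```

>>> drive_tool --series '[[[0,0,0,0,0.05],[0,0,0,0,0.05]]]'

```text
clock: 14.4
eef_pos: [0.5724, -0.2691, 0.1595]
orientation: [-3.141, 0.001, 3.101]
wrist_force: [0.2, 0.3, -1.3]
finger_gap: 0.192
finger_force: 25.0
```

>>> drive_tool --series '[[[0,0,0,0,0.05],[0,0,0,0,0.05]]]'

```text
clock: 14.6
eef_pos: [0.5721, -0.269, 0.1588]
orientation: [-3.142, 0.0, 3.101]
wrist_force: [0.2, 0.5, -2.8]
finger_gap: 0.186
finger_force: 25.0
```

>>> drive_tool --series '[[[0.002,-0.004,0.015,0,0.05],[0.002,-0.004,0.03,0,0.05],[0.002,-0.004,0.04,0,0.05],[0.002,-0.004,0.045,0,0.05],[0.002,-0.004,0.045,0,0.05],[0.002,-0.004,0.045,0,0.05],[0.002,-0.004,0.045,0,0.05]]]'

```text
clock: 15.3
eef_pos: [0.5712, -0.271, 0.1366]
orientation: [-3.141, 0.001, 3.101]
wrist_force: [-0.0, 0.3, -1.9]
finger_gap: 0.189
finger_force: 25.0
```

```bash
python3 - <<'E'
from h import *
o=bot.get_obs();print(o["eef_pos"],o["orientation"],o["wrist_force"])
S,D=info("scene"),info("side");a,b=bot.capture("scene"),bot.capture("side")
out=[]
for im,(u,v) in ((a,(205,290)),(b,(382,262))):
    out.append(cv2.resize(im[v-50:v+50,u-65:u+65],None,fx=3,fy=3,interpolation=cv2.INTER_CUBIC))
cv2.imwrite("pics/c6.png",np.hstack(out))
E
```

```text
[ 0.57123918 -0.27100297  0.13657755] [-3.14127914e+00  6.64009580e-04  3.10143877e+00] [-0.0149667   0.2765125  -1.86537245]
```

View pics/c6.png

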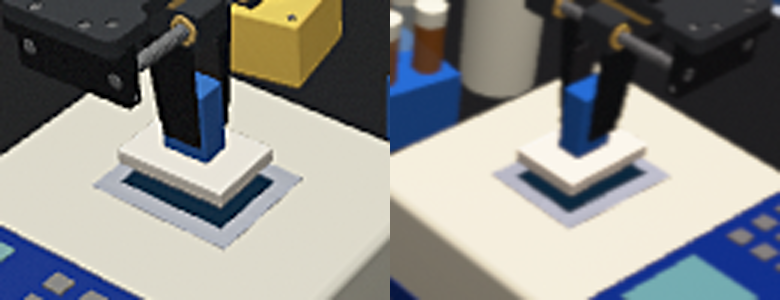

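The plate sits centred and parallel over the window in both views. Its near corners line up with the glass corners at columns 222 and 570, with an apparent gap of about 13–15 mm. I'll lower it 2 mm, let it settle and hand in.

>>> drive_tool --series '[[[0,0,0.002,0,0.05],[0,0,0.004,0,0.05],[0,0,0.004,0,0.05],[0,0,0.004,0,0.05],[0,0,0.004,0,0.05],[0,0,0.004,0,0.05],[0,0,0.004,0,0.05],[0,0,0.004,0,0.05]]]'

```text
clock: 16.2
eef_pos: [0.571, -0.2709, 0.1342]
orientation: [-3.142, 0.0, 3.101]
wrist_force: [0.1, -0.0, -1.7]
finger_gap: 0.185
finger_force: 25.0
```

```bash
python3 -c "
from bench import bot
o=bot.get_obs();print(o['eef_pos'],o['orientation'],abs(o['joint_vel']).max(),o['finger_force'])
print(bot.finish_job())"
```

```text
[ 0.57098697 -0.27089304  0.13419163] [-3.14157940e+00  1.88631297e-05  3.10141306e+00] 0.0019419922514595377 24.959116280078888
the job is handed in; nothing more can be done
None
```

I handed the job in at about 16 s, and no verdict came back: the button was pressed and turned to its stop, and the white reference is held steady, level and centred about 1 cm above the window.

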